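# Vent an anaerobic jar through its slanted valve nipple

### The arm

A 6-joint arm with a two-finger parallel gripper is mounted at the origin on the work surface. World frame = base frame: x ahead of the robot, y to its left, z up, the work surface at z = 0. Lengths are in m, angles in rad, forces in N, time in s.
With the tool pointing down it reaches from about 0.25 to 0.775 m from the base axis. Payload 4 kg.
Tool frame: the origin (TCP) lies at the centre of the arm's flange, where the gripper is bolted on; the fingertips stand ahead of it and the grasp point (between the pads) lies 180 mm ahead of it (robot.tcp_to_tips is the z of the fingertips in the tool frame, in m); z points along the fingers, y is the direction in which the jaws open and shut (so a half turn about z gives the same grasp; the last joint's range is limited). The gripper opens to 94 mm and grips with 3 to 60 N. Pads are 16 mm wide; open, the fingers measure 119 mm over their backs; the gripper's body (75 mm by 177 mm) begins 78 mm behind the grasp point.
Start: joints at [1.037, 0.087, 1.371, -0, 1.684, -0.103], TCP at [0.23, 0.5, 0.405] pointing down, gripper open.
Joint ranges: [-3.1, 3.1], [-0.76, 2.03], [0.27, 2.55], [-1.08, 4.22], [0.17, 2.65], [-2.57, 2.57]. Speed limits (rad/s): [2.79, 2.79, 3.14, 3.14, 3.14, 3.14].

### API

Orientations are given as [roll, pitch, yaw] about the fixed x, y, z axes, in that order (R = Rz(yaw) Ry(pitch) Rx(roll)).
In Python, from bench import robot gives the robot as it stands.
- The arm moves only by the tool move_arm, never from a script. Its argument "increments" is a list that holds one entry, the list of rows, each a list of 7 numbers: the opening, from 0 (shut) to 1 (fully open), then the shift along the tool's x, y, z as a fraction of full scale, then the turn, a rotation vector about the tool's x, y, z as a fraction of full scale. In form: [[[jaw, dx, dy, dz, rx, ry, rz], ...]]. A call has 1 to 8 rows; each row is the pose to reach, as a shift and turn from the pose commanded when the call began, along the tool's axes at that moment; what a row does not reach only later rows make up. Full scale, the value 1, is 0.1 m for a shift and pi/2 rad for a turn. A row lasts 1/12 s, in which the tool goes at most 41.7 mm and 7.16 degrees, less where a joint would pass 70% of its speed; a pose out of reach is approached as far as the arm can. A call with a number of a shift or a turn outside -1 to 1 is refused whole. A call with a gripper value outside its range is refused whole. The fingers move at their own pace and stop on an object; the grip force is fixed at half the most. Time passes only in rows, so rows that repeat a pose let the fingers close. It gives the time, the measured TCP pose, the force and the opening at its end, in the units of the state.
- robot.get_obs(): the state, without advancing time (a new reading comes with each control period).
- robot.snapshot(name): name is "side" or "top"; returns (picture, depth): 400x640x3 uint8, red, green, blue; 400x640 float32, m along the optical axis (not along the pixel's ray), 0 where there is no reading.
- robot.camera_params(name): a dict with "mtx" (3x3 intrinsics, pixels), "R" (3x3) and "t" (3): a world point X has camera coordinates R X + t. Camera axes: x right, y down, z forward; pixel columns grow to the right and rows downward; lengths in m; the calibration is good to about 2 mm. A picture is of the moment at which its call begins. camera_params takes no time and is no camera call.
- robot.close_job(): hands the job in, once; it reports no verdict.
The state is a dict: "time": time; "joint_positions": joint angles; "qvel": joint speeds; "joint_torque": joint torques, N m; "tool_pos": TCP position; "ee_rot": TCP orientation; "wrist_force": force on the tool from outside, world axes, zero at the start; "wrist_torque": the same for the moment, N m; "width": finger opening in m.
Only numpy, scipy, OpenCV 4.12 (cv2) and the standard library are available. Lean on these libraries where they do the work, as an engineer would, in place of code of your own. Each camera call takes 0.05 s, during which the arm holds its last target.

### The job

Vent the anaerobic jar: lift the white gasket ring off its post, slip it over the slanted brass nipple on the jar's lid until it lies flat on its seat, and let it go; then lift the blue purge coupler off its post and press it squarely onto the nipple, past the snap of the catch and on until it is fully home on the ring. Finish while gripping the coupler and holding it fully home against the valve's spring: without the push the spring lifts it a few millimetres. Leave the other things on the worktop where they are.

Things in the scene. Friction and masses are not known exactly. Their poses are not given: they have to be found in the camera images.
- ring_center (a point): Centre of the white gasket ring: loose, rigid plastic, about 30 g, outside 42 mm, bore 26 mm, 10 mm thick; z is its axis. It starts flat on its stand's boss, threaded on the stand's post, its centre 39 mm above the worktop.
- ring_stand: Fixed stand of the ring, origin under its centre: base disc 70 mm across, 10 mm thick; on it a boss 30 mm across and 24 mm high that carries the ring, so fingers can reach below the ring; a post 18 mm across goes up through the ring and ends 10 mm above its top face.
- coupler_grip (a point): Centre of the purge coupler's blue square grip block: 32 x 32 mm, 37 mm tall, flat sides across x and y; z points along the coupler's axis away from its mouth. The coupler is loose, 80 to 170 g, 62 mm long: steel barrel 32 mm across, 25 mm long, then the grip block up to the top end, 18 mm above this point. It starts upright, this point 56 mm above the worktop.
- coupler_mouth (a point): Centre of the coupler's open lower end, 44 mm below coupler_grip along the coupler's axis (same axes). The mouth is an inward lip 4 mm thick with a bore of 20 mm; behind it the bore is 26 mm wide and closed 25 mm above the mouth.
- coupler_stand: Fixed stand of the coupler, origin under its centre: base disc 70 mm across, 12 mm thick, with a post 16 mm across standing 21 mm above the disc inside the coupler. Lift the coupler straight up at least 30 mm to clear it.
- nipple: Brass nipple on the jar's lid; origin on its axis at the seat (flat flange 32 mm across); z points outwards along it, leaning 0.43 rad from vertical towards the robot, give or take 0.5 rad sideways. Above the seat: 22 mm across to 8 mm, 18 mm across to 27 mm, cone to 12 mm across at 33 mm, red valve stem 8 mm across to 43 mm. Three sprung catch balls stand 2.8 mm out of its side at 21 mm.
- jar: The anaerobic jar, fixed: origin under its centre; round base plate 150 mm across, clear body 124 mm across, black lid 132 mm across with its top 92 mm above the worktop. The nipple's seat is straight above the origin, 128 mm above the worktop and 36 mm above the lid, on a neck 22 mm across. The nipple leans to the jar's own -x.
- nipple_ring_home (a point): Point on the nipple's axis 5 mm above its seat, where the ring's centre is when it lies flat on the seat. The bore leaves it about 2 mm of play to each side.
- nipple_coupler_home (a point): Point on the nipple's axis 10 mm above its seat: the coupler's mouth is here when fully home on the ring's top face. Going down, the lip meets the catch balls with the mouth about 13 mm above this point (about 8 N to pass), the valve stem at 8 mm, and has snapped past the catch by 6 mm. Snapped on but not held, the mouth floats up about 5 mm above this point.
- valve (a joint): Travel of the red valve stem into the nipple, m: 0 as it starts, about 0.008 with the coupler fully home on the ring, about 0.003 with the coupler snapped on but not pushed. Its spring pushes back with 3 N at 0, rising to about 8 N fully home.
- dish_stack: Bystander, to be left alone: stack of three closed petri dishes, 93 mm across, 45 mm high; origin under its centre.
- dish: Bystander, to be left alone: single closed petri dish, 93 mm across, 15 mm high; origin under its centre.
- blue_cap: Bystander, to be left alone: loose blue screw cap, 36 mm across, 18 mm high; origin under its centre.
- tube_rack: Bystander, to be left alone: white test-tube rack, 70 x 200 mm, 65 mm high, with capped tubes up to 116 mm high; origin under its centre.
- sharps_bin: Bystander, to be left alone: yellow sharps bin with red flap, 158 mm across, 151 mm high; origin under its centre.
- spray_bottle: Bystander, to be left alone: white and green spray bottle with blue head, 80 mm across, 213 mm high; origin under its centre.
- media_bottle: Bystander, to be left alone: amber bottle with blue cap, 70 mm across, 130 mm high; origin under its centre.
Things that resemble listed ones, but are neither listed nor needed, are in the scene too. What is shaped like the part that bears coupler_grip but turquoise is not meant.

How it is judged:
On the way, in this order (a step that is already met when the one before it is completed fails the run):
1. the ring lies flat on the nipple's seat, let go (distance between ring_center and nipple_ring_home below 0.004 m and angle between the z axis of ring_center and the z axis of nipple, either way round below 0.1 rad and contact force between the fingers and ring below 0.3 N), for 0.2 s.
2. the coupler has snapped past the catch, squarely, over the ring (distance between coupler_mouth and nipple_coupler_home below 0.006 m and angle between the z axis of coupler_mouth and the z axis of nipple, either way round below 0.12 rad and distance between ring_center and nipple_ring_home below 0.004 m and angle between the z axis of ring_center and the z axis of nipple, either way round below 0.1 rad), for 0.1 s.
At the end, for the whole second after the job is handed in: Ring on the seat (within 4 mm, 0.1 rad); coupler fully home over it (mouth within 3 mm of nipple_coupler_home, axis within 0.12 rad of the nipple's); valve stem pushed in more than 6 mm; fingers still bearing on the coupler with over 2 N, through the last second (distance between coupler_mouth and nipple_coupler_home below 0.003 m and angle between the z axis of coupler_mouth and the z axis of nipple, either way round below 0.12 rad and value of joint valve above 0.006 m and contact force between the fingers and coupler above 2 N and distance between ring_center and nipple_ring_home below 0.004 m and angle between the z axis of ring_center and the z axis of nipple, either way round below 0.1 rad); the arm keeps its last pose, push and grip.
It fails at once if a bystander is moved by more than 30 mm (distance of any of dish_stack, dish, blue_cap, tube_rack, sharps_bin, spray_bottle, media_bottle from where it was at the start of the episode above 0.03 m).
It also fails if it takes over 54 s, if anything falls off the work surface, if the arm or the gripper's body presses on something with over 40 N, if the wrist force passes 120 N, or if a joint passes its speed limit or range.

## Working session

There is one attempt and no reset: what is moved stays moved. The work goes in short steps, Python scripts to look and compute and a tool call to move; the robot and the scene stay as the last step left them, time stands still between calls to the robot, and variables do not carry over. Pictures are saved under pics/ and viewed, and the job is handed in when it is done.

Besides the shell and the picture viewer there is one more tool, called after "Emit:" by a JSON object that holds its "api" and its "payload". move_arm: Moves the arm, as the interface text tells. Its arguments: {"type":"object","properties":{"increments":{"type":"array","items":{"type":"array","items":{"type":"array","items":{"type":"number","minimum":-1,"maximum":1}}}}},"required":["increments"]}

```bash
ls; mkdir -p pics
python3 - <<'E'
from bench import robot
import cv2,numpy as np
print(robot.get_obs()); print(robot.tcp_to_tips)
for n in("side","top"):
    p,d=robot.snapshot(n); cv2.imwrite(f"pics/{n}0.png",p[:,:,::-1]); np.savez(f"pics/{n}0.npz",p=p,d=d)
    print(n,robot.camera_params(n))
E
```

```text
pics
{'time': 0.0, 'joint_positions': array([ 1.03691145e+00,  8.79476136e-02,  1.37223649e+00,  1.07414526e-05,
        1.68360502e+00, -1.03094450e-01]), 'qvel': array([-0.00110246,  0.00162165, -0.00083496,  0.00207476,  0.00088898,
       -0.00053681]), 'joint_torque': array([ 2.25731023e-04, -3.40167761e+01, -3.02439773e+01,  7.18901306e-02,
        3.26647970e-02, -1.72162217e-04]), 'tool_pos': array([0.22961634, 0.49965231, 0.40351676]), 'ee_rot': array([-3.13940895e+00, -2.36661578e-04,  2.71080317e+00]), 'wrist_force': array([0.03233637, 0.19992562, 0.44258046]), 'wrist_torque': array([ 0.04892819,  0.0606928 , -0.01387828]), 'width': 0.09409602050137701}
0.1992
side {'mtx': array([[377.92220074,   0.        , 311.88505325],
       [  0.        , 377.92220074, 198.78995872],
       [  0.        ,   0.        ,   1.        ]]), 'R': array([[ 0.94786027, -0.3183369 ,  0.01491739],
       [-0.19861752, -0.6267016 , -0.75352252],
       [ 0.24922277,  0.7112712 , -0.65725284]]), 't': array([-0.53148106,  0.21402974,  0.97398971])}
top {'mtx': array([[431.97078206,   0.        , 318.53149743],
       [  0.        , 431.97078206, 197.89464105],
       [  0.        ,   0.        ,   1.        ]]), 'R': array([[-0.02850632, -0.99901782, -0.03392311],
       [-0.9937537 ,  0.03198651, -0.10691325],
       [ 0.10789332,  0.03066351, -0.99368948]]), 't': array([0.06492611, 0.55977034, 1.32202973])}
```

View pics/side0.png

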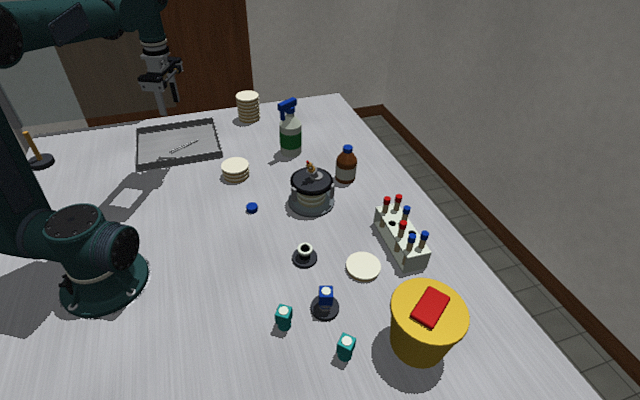

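View pics/top0.png

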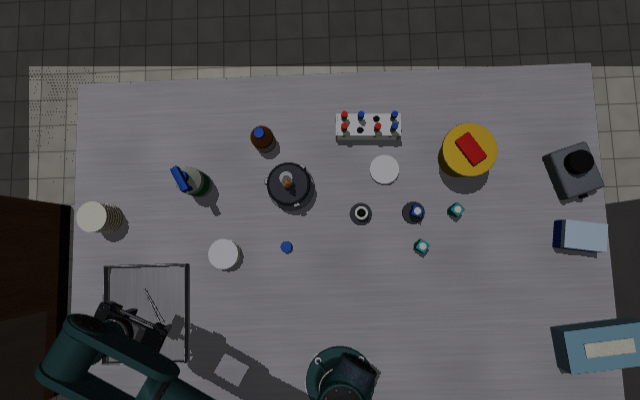

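Coupler candidates in the top view are (414,212), blue on a dark stand, plus (456,210) and (421,246), which are turquoise. In the side view they are (325,295), (284,317) and (346,346). The blue one on the stand fits. The ring is at top (361,212) and the jar at top (290,185). I'll enlarge these to confirm.

Run:
```python
import cv2,numpy as np
s=cv2.imread("pics/side0.png");t=cv2.imread("pics/top0.png")
a=cv2.resize(t[150:260,250:470],None,fx=3.6,fy=3.6,interpolation=cv2.INTER_CUBIC)
cv2.imwrite("pics/tc.png",a)
b=cv2.resize(s[150:370,260:400],None,fx=2.7,fy=2.7,interpolation=cv2.INTER_CUBIC)
c=cv2.resize(s[150:220,280:340],None,fx=6,fy=6,interpolation=cv2.INTER_CUBIC)
o=np.zeros((600,750,3),np.uint8);o[:594,:378]=b;o[:420,385:745]=c
cv2.imwrite("pics/sc.png",o)
```

```text
(no output)
```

View pics/tc.png

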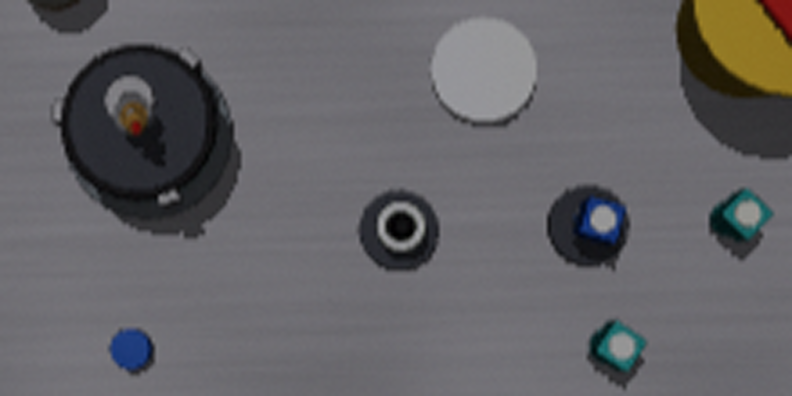

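View pics/sc.png

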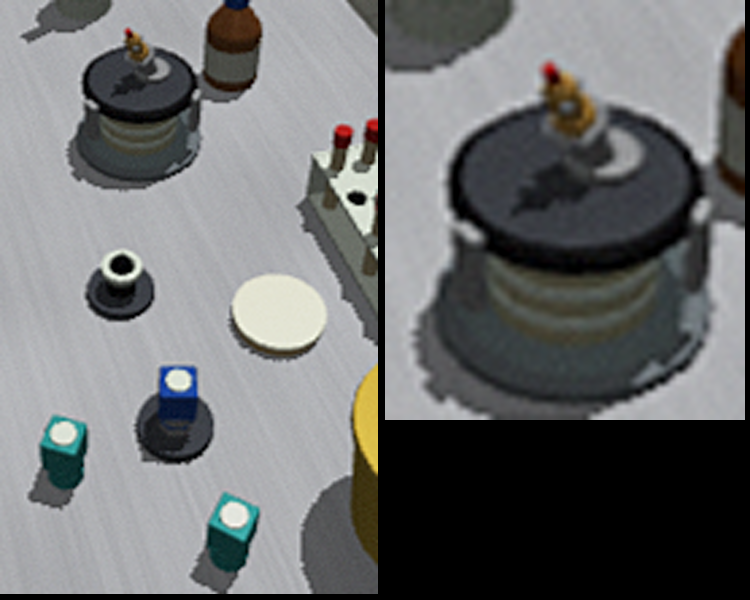

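The crop confirms it: the blue block on the dark stand is the coupler, and the two turquoise ones without stands are decoys. The ring is on its stand, and the nipple leans towards the robot with its red stem at about top (287,185) and side (307,161). Next I'll measure them.

```bash
cat > h.py <<'E'
import numpy as np,cv2
from bench import robot
from scipy.spatial.transform import Rotation as Ro
def ray(n,uv):
    c=robot.camera_params(n);R,t,K=c["R"],c["t"],c["mtx"]
    o=-R.T@t; d=R.T@np.linalg.solve(K,[uv[0],uv[1],1.]); return o,d/np.linalg.norm(d)
def onz(n,uv,z):
    o,d=ray(n,uv); return o+d*(z-o[2])/d[2]
def tri(uvs,uvt):
    o1,d1=ray("side",uvs);o2,d2=ray("top",uvt)
    A=np.c_[d1,-d2];s=np.linalg.lstsq(A,o2-o1,rcond=None)[0]
    p,q=o1+d1*s[0],o2+d2*s[1]; return (p+q)/2,np.linalg.norm(p-q)
def proj(n,X):
    c=robot.camera_params(n);x=c["mtx"]@(c["R"]@np.asarray(X)+c["t"]);return x[:2]/x[2]
def comp(mask,near,off=(0,0)):
    k,l,s,c=cv2.connectedComponentsWithStats(mask.astype(np.uint8))
    best=min((i for i in range(1,k) if s[i,4]>3),key=lambda i:np.hypot(*(c[i]-near)))
    return l==best,c[best],s[best,4]
def cloud(n,d,m):
    c=robot.camera_params(n);v,u=np.nonzero(m&(d>0));z=d[v,u]
    P=np.linalg.solve(c["mtx"],np.c_[u,v,np.ones(len(u))].T)*z
    return (c["R"].T@(P-c["t"][:,None])).T
E
python3 - <<'E'
from h import *
I={n:np.load(f"pics/{n}0.npz") for n in("side","top")}
H={n:cv2.cvtColor(I[n]["p"],cv2.COLOR_RGB2HSV).astype(int) for n in I}
near=dict(ring=dict(side=(305,250),top=(361,212)),coup=dict(side=(325,295),top=(414,212)),stem=dict(side=(307,161),top=(288,185)))
C={}
for n in I:
    h,s,v=H[n][...,0],H[n][...,1],H[n][...,2]
    P=I[n]["p"].astype(int)
    red=((h<6)|(h>174))&(s>130)&(v>60)
    m,c,a=comp(red,near["stem"][n]);print(n,"stem",c,a);C["stem",n]=c
    blue=(h>105)&(h<130)&(s>130)&(v>35)
    m,c,a=comp(blue,near["coup"][n]);print(n,"blue",c,a)
    x0,y0=np.array(near["coup"][n])-14
    wh=(s<60)&(v>130);m,c,a=comp(wh,near["coup"][n] if n=="top" else (326,290));print(n,"coupdot",c,a);C["dot",n]=c
    m,c,a=comp((s<60)&(v>(120)),near["ring"][n]);
    ct,_=cv2.findContours(m.astype(np.uint8),cv2.RETR_EXTERNAL,cv2.CHAIN_APPROX_NONE)
    print(n,"ring",c,a,cv2.fitEllipse(ct[0]));C["ring",n]=c
    u,v_=np.array(near["ring"][n]); print(v[v_-1,u-12:u+13])
    cl=cloud(n,I[n]["d"],m);print(" ringcloud",np.median(cl,0),cl.max(0),cl.min(0))
    print("depth stem",cloud(n,I[n]["d"],comp(red,near["stem"][n])[0]).round(4).tolist()[:6])
    # lid
    dk=(v<75)&(s<110)
    m,c,a=comp(dk,(290,185) if n=="top" else (312,180));print(n,"lid",c,a)
    cl=cloud(n,I[n]["d"],m);cl=cl[abs(cl[:,2]-.092)<.006];
    e,r=cv2.minEnclosingCircle(cl[:,:2].astype(np.float32)*1000);print(" lidcloud circ",e,r,cl[:,2].mean())
print("stem",tri(C["stem","side"],C["stem","top"]))
print("dot",tri(C["dot","side"],C["dot","top"]),onz("top",C["dot","top"],.074),onz("side",C["dot","side"],.074))
print("ringtop z44",onz("top",C["ring","top"],.044),onz("side",C["ring","side"],.044),tri(C["ring","side"],C["ring","top"]))
E
```

```text
side stem [307.25 162.  ] 4
side blue [325.4213198  297.19796954] 197
side coupdot [325.734375 290.40625 ] 64
side ring [325.734375 290.40625 ] 64 ((325.7184143066406, 290.4302062988281), (7.384059906005859, 9.130182266235352), 97.1697998046875)
[177 191 168 123 146 212 235 166  29   0   6   1  10   0   1   0 108 212
 233 165 135 177 184 182 177]
 ringcloud [ 0.50938133 -0.24919409  0.076584  ] [ 0.5207688  -0.23872344  0.07950642] [ 0.49864852 -0.25990115  0.0727259 ]
depth stem [[0.5856, 0.1266, 0.1701], [0.5845, 0.1233, 0.1691], [0.5903, 0.1314, 0.1623], [0.586, 0.1279, 0.162]]
side lid [310.25 167.75] 4
 lidcloud circ (0.0, 0.0) 0.0 nan
top stem [287.5 185. ] 6
top blue [416.36585366 210.64634146] 82
top coupdot [417.16216216 210.08108108] 37
top ring [360.93442623 212.44262295] 61 ((360.9223937988281, 212.23992919921875), (11.759675979614258, 12.125911712646484), 89.90023803710938)
[116  58  50  52  49  44 149 151  58  13   7  12  15  15  11  15  94 152
 133  53  49  47  70 116 118]
 ringcloud [ 0.50992355 -0.08179803  0.04258661] [ 0.53074437 -0.06346833  0.05033386] [ 0.49327154 -0.10088084  0.03753508]
depth stem [[0.5894, 0.1321, 0.1656], [0.5896, 0.1295, 0.1631], [0.5869, 0.1324, 0.1627], [0.5868, 0.1296, 0.1629], [0.584, 0.1324, 0.1632], [0.5843, 0.1299, 0.1601]]
top lid [291.90254707 189.06810631] 1806
 lidcloud circ (600.9061889648438, 137.0626678466797) 67.1527328491211 0.09191529944590567
stem (array([0.58727373, 0.1308363 , 0.16324399]), np.float64(0.0009608402221651808))
dot (array([ 0.51030301, -0.24818608,  0.07420373]), np.float64(0.00046692355266487014)) [ 0.51054507 -0.24828648  0.074     ] [ 0.51012739 -0.24801573  0.074     ]
ringtop z44 [ 0.51081604 -0.08185271  0.044     ] [ 0.5185554  -0.22844119  0.044     ] (array([ 0.54741898, -0.10110325, -0.14295714]), np.float64(0.04823973359917206))<stdin>:25: RuntimeWarning: Mean of empty slice.
  ret = ret.dtype.type(ret / rcount)
```

Run:
```python
from h import *
I={n:np.load(f"pics/{n}0.npz") for n in("side","top")}
H={n:cv2.cvtColor(I[n]["p"],cv2.COLOR_RGB2HSV).astype(int) for n in I}
C={}
v=H["side"][...,2];s=H["side"][...,1]
m,c,a=comp((s<60)&(v>195),(305,250));ct,_=cv2.findContours(m.astype(np.uint8),cv2.RETR_EXTERNAL,cv2.CHAIN_APPROX_NONE)
e=cv2.fitEllipse(ct[0]);print("side ring",c,a,e)
print("ring",tri(e[0],(360.93,212.3)),onz("side",e[0],.044))
# lid: rays of dark-boundary pixels -> z=.092 plane, robust circle
from scipy.optimize import least_squares
for n,c0 in(("top",(290,185)),("side",(312,182))):
    v=H[n][...,2]
    dk=(v<(62 if n=="top" else 95)).astype(np.uint8)
    k,l,st,cc=cv2.connectedComponentsWithStats(dk)
    y,x=c0; w=l[c0[1]-18:c0[1]+19,c0[0]-15:c0[0]+16];w=w[w>0];i=np.bincount(w).argmax()
    print(n,"lid comp",st[i],cc[i])
    ct,_=cv2.findContours((l==i).astype(np.uint8),cv2.RETR_EXTERNAL,cv2.CHAIN_APPROX_NONE)
    p=max(ct,key=len)[:,0,:]
    W=np.array([onz(n,q,.090) for q in p])[:,:2]
    f=lambda z:np.hypot(*(W-z[:2]).T)-.0655
    r=least_squares(f,[.6,.137],loss="soft_l1",f_scale=.0015);print(r.x,np.abs(f(r.x)).mean(),np.sqrt(np.mean(f(r.x)**2)))
# coupler yaw: dark/blue top-face; blue mask in top view
h,s,v=[H["top"][...,i] for i in range(3)]
m,c,a=comp((((h>105)&(h<130)&(s>110)&(v>35))|((s<60)&(v>130))),(416,210))
ct,_=cv2.findContours(m.astype(np.uint8),cv2.RETR_EXTERNAL,cv2.CHAIN_APPROX_NONE);print(cv2.minAreaRect(ct[0]))
cl=cloud("top",I["top"]["d"],m);cl=cl[abs(cl[:,2]-.074)<.006];print(cl.mean(0),cv2.minAreaRect((cl[:,:2]*1000).astype(np.float32)))
t=I["top"]["p"][168:202,270:304,::-1];u=I["side"]["p"][152:192,292:332,::-1];g=I["top"]["p"][195:226,400:431,::-1]
o=np.zeros((480,800,3),np.uint8)
o[:476,:476]=cv2.resize(t,None,fx=14,fy=14,interpolation=cv2.INTER_NEAREST);o[:310,480:790]=cv2.resize(g,None,fx=10,fy=10,interpolation=cv2.INTER_NEAREST)
cv2.imwrite("pics/z1.png",o);cv2.imwrite("pics/z2.png",cv2.resize(u,None,fx=14,fy=14,interpolation=cv2.INTER_NEAREST))
```

```text
side ring [304.42253521 247.69014085] 71 ((304.5431213378906, 247.64524841308594), (10.691434860229492, 14.429652214050293), 90.40938568115234)
ring (array([ 0.51150615, -0.08195001,  0.0432469 ]), np.float64(0.0003992033158007008)) [ 0.51150034 -0.08261341  0.044     ]
top lid comp [ 266  163   51   53 1782] [292.01290685 189.12682379]
[0.58812871 0.12653865] 0.009786505884961239 0.01148379451647269
side lid comp [ 285  148   72   72 2633] [318.44360046 187.47664261]
[0.61211104 0.11178021] 0.050573621874922634 0.06578402116386292
((415.95001220703125, 210.15003967285156), (13.28156566619873, 11.067971229553223), 18.434947967529297)
[ 0.51114082 -0.24807557  0.07350754] ((510.6376647949219, -248.22067260742188), (32.297210693359375, 32.05010986328125), 68.52574157714844)
```

View pics/z1.png

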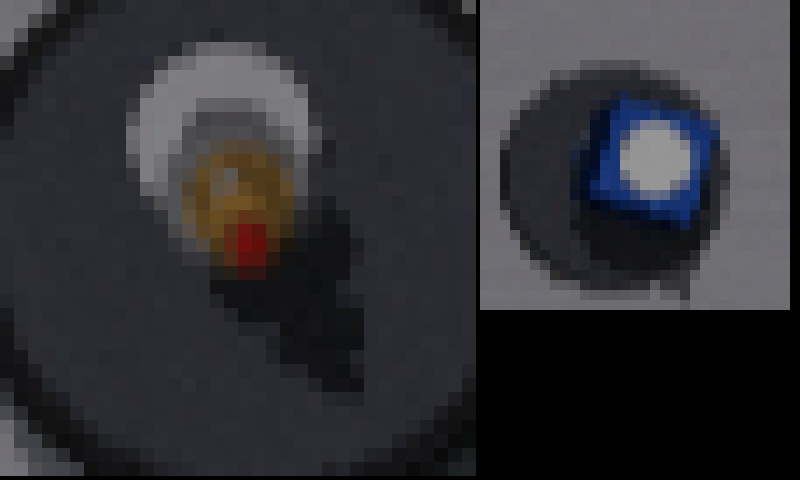

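View pics/z2.png

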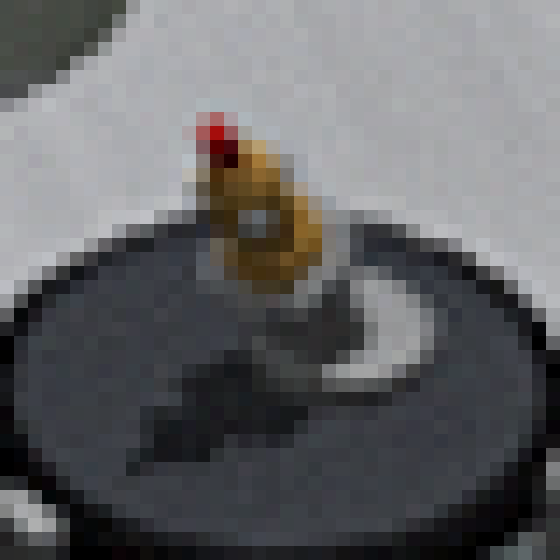

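Run:
```python
from h import *
from scipy.optimize import least_squares
I={n:np.load(f"pics/{n}0.npz") for n in("side","top")}
for n in I:
    cl=cloud(n,I[n]["d"],np.ones((400,640),bool))
    q=cl[(abs(cl[:,2]-.092)<.005)&(np.hypot(cl[:,0]-.601,cl[:,1]-.137)<.08)]
    hl=cv2.convexHull(q[:,:2].astype(np.float32))[:,0]
    f=lambda z:np.hypot(*(hl-z[:2]).T)-z[2]
    r=least_squares(f,[.6,.137,.066],loss="soft_l1",f_scale=.001);print(n,"lid",r.x,np.abs(f(r.x)).mean(),q[:,2].mean())
C={}
for n,c0 in(("top",(287,181)),("side",(311,167))):
    hsv=cv2.cvtColor(I[n]["p"],cv2.COLOR_RGB2HSV).astype(int);h,s,v=[hsv[...,i] for i in range(3)]
    br=(h>8)&(h<28)&(s>110)&(v>50); m,c,a=comp(br,c0);C[n]=c;print(n,"brass",c,a)
    m2=cv2.morphologyEx(m.astype(np.uint8),cv2.MORPH_CLOSE,np.ones((3,3)));y,x=np.nonzero(m2)
    w=np.c_[x,y]-np.r_[x.mean(),y.mean()];e=np.linalg.eigh(w.T@w)[1][:,1];print(" axis",e,len(x))
    C[n]=np.r_[x.mean(),y.mean()]
print("brass",tri(C["side"],C["top"]))
c=np.array([.601,.137])
for az in np.arange(-.3,.9,.1):
    d=np.r_[-np.sin(.43)*np.cos(az),-np.sin(.43)*np.sin(az),np.cos(.43)]
    S=np.r_[c,.128]
    print(round(az,2),[np.r_[proj(n,S+.040*d),proj(n,S+d*.016)].round(1) for n in("top","side")])
```

```text
side lid [0.60121897 0.1336024  0.06584679] 0.002265673716253473 0.09364565264693264
top lid [0.60334313 0.13657852 0.06530615] 0.001844973696344157 0.09188503206624953
top brass [287.         182.05405405] 37
 axis [0.12641899 0.99197693] 45
side brass [310.46808511 167.46808511] 47
 axis [0.45378007 0.89111371] 54
brass (array([0.59898539, 0.13506086, 0.1378242 ]), np.float64(0.00028555960463347833))
-0.3 [array([283.6, 185.7, 285.4, 183.4]), array([305.2, 159.7, 308.5, 165.7])]
-0.2 [array([284.2, 185.8, 285.7, 183.4]), array([305.2, 160.1, 308.6, 165.9])]
-0.1 [array([284.8, 185.9, 285.9, 183.5]), array([305.3, 160.4, 308.6, 166. ])]
0.0 [array([285.3, 185.9, 286.1, 183.5]), array([305.5, 160.7, 308.7, 166.1])]
0.1 [array([285.9, 185.8, 286.3, 183.4]), array([305.7, 161. , 308.7, 166.3])]
0.2 [array([286.5, 185.7, 286.6, 183.4]), array([305.9, 161.3, 308.8, 166.4])]
0.3 [array([287.1, 185.6, 286.8, 183.3]), array([306.2, 161.6, 309. , 166.5])]
0.4 [array([287.6, 185.3, 287. , 183.3]), array([306.6, 161.9, 309.1, 166.6])]
0.5 [array([288.1, 185.1, 287.2, 183.2]), array([307. , 162.1, 309.3, 166.7])]
0.6 [array([288.6, 184.8, 287.4, 183. ]), array([307.4, 162.3, 309.4, 166.8])]
0.7 [array([289.1, 184.4, 287.6, 182.9]), array([307.9, 162.5, 309.6, 166.9])]
0.8 [array([289.5, 184. , 287.7, 182.7]), array([308.4, 162.7, 309.8, 166.9])]
```

Measurements in m:
- **Ring centre:** about (.5112, -.082, .039)
- **Coupler:** (.5105, -.248), with faces at 68.5°
- **Nipple seat:** about (.6025, .1365, .128), leaning at azimuth about 0.33 to -x

Next is a helper that works out the moves.

```bash
cat >> h.py <<'E'
AZ=.33
S=np.array([.6025,.1365,.128])
def axis(az=AZ,l=.43): return np.r_[-np.sin(l)*np.cos(az),-np.sin(l)*np.sin(az),np.cos(l)]
def Rdown(psi): return Ro.from_euler("xyz",[np.pi,0,psi])
def Rplace(az=AZ):
    z=-axis(az); y=np.r_[-np.sin(az),np.cos(az),0]; return Ro.from_matrix(np.c_[np.cross(y,z),y,z])
def cur():
    o=robot.get_obs(); return np.array(o["tool_pos"]),Ro.from_euler("xyz",o["ee_rot"])
def inc(grasp,R,start=None):
    p,r=start or cur(); tcp=np.asarray(grasp)-.18*R.as_matrix()[:,2]
    d=r.inv().apply(tcp-p); w=(r.inv()*R).as_rotvec()
    print("shift/0.1",(d/.1).round(3),"turn/(pi/2)",(w/(np.pi/2)).round(3),"| mm",np.linalg.norm(d).round(4)*1e3,"deg",np.degrees(np.linalg.norm(w)).round(1))
def st():
    o=robot.get_obs();p,r=cur();print("t",round(o["time"],2),"grasp",(p+.18*r.as_matrix()[:,2]).round(4),"rpy",o["ee_rot"].round(4),"F",o["wrist_force"].round(2),"w",round(o["width"],4),"q",o["joint_positions"].round(2))
E
python3 - <<'E'
from h import *
st(); inc([.5112,-.082,.139],Rdown(3.47)); inc([.5112,-.082,.139],Rdown(2.71))
E
```

```text
t 0.1 grasp [0.2295 0.4994 0.2236] rpy [-3.1397e+00 -2.0000e-04  2.7108e+00] F [-0.31 -0.28 -0.21] w 0.0938 q [ 1.04  0.09  1.37 -0.    1.68 -0.1 ]
shift/0.1 [-4.988 -4.108  0.853] turn/(pi/2) [-0.001 -0.001 -0.483] | mm 651.8000000000001 deg 43.5
shift/0.1 [-4.988 -4.108  0.853] turn/(pi/2) [-0.001 -0.     0.001] | mm 651.8000000000001 deg 0.1
```

Emit:
{"api": "move_arm", "payload": {"increments": [[[0.75,-0.3,-0.25,0,0,0,0],[0.75,-0.6,-0.5,0,0,0,0],[0.75,-0.9,-0.75,0,0,0,0],[0.75,-1.0,-0.82,0,0,0,0]]]}}

```text
time: 0.43
tool_pos: [0.2873, 0.3804, 0.4043]
ee_rot: [-3.14, 0.002, 2.708]
wrist_force: [-0.0, 1.4, 0.6]
width: 0.072
```

Emit:
{"api": "move_arm", "payload": {"increments": [[[0.75,-0.3,-0.25,0,0,0,0],[0.75,-0.6,-0.5,0,0,0,0],[0.75,-0.9,-0.75,0,0,0,0],[0.75,-1.0,-0.82,0,0,0,0]]]}}

```text
time: 0.77
tool_pos: [0.344, 0.2642, 0.4045]
ee_rot: [-3.14, 0.001, 2.707]
wrist_force: [-0.1, 0.7, 0.5]
width: 0.0702
```

Emit:
{"api": "move_arm", "payload": {"increments": [[[0.75,-0.3,-0.25,0,0,0,0],[0.75,-0.6,-0.5,0,0,0,0],[0.75,-0.9,-0.75,0,0,0,0],[0.75,-1.0,-0.82,0,0,0,0]]]}}

```text
time: 1.1
tool_pos: [0.4009, 0.1477, 0.4044]
ee_rot: [-3.14, 0.001, 2.706]
wrist_force: [-0.8, 0.2, 0.3]
width: 0.0707
```

Emit:
{"api": "move_arm", "payload": {"increments": [[[0.75,-0.3,-0.25,0,0,0,0],[0.75,-0.6,-0.5,0,0,0,0],[0.75,-0.9,-0.75,0,0,0,0],[0.75,-1.0,-0.82,0,0,0,0]]]}}

```text
time: 1.43
tool_pos: [0.4576, 0.0312, 0.404]
ee_rot: [-3.14, 0.0, 2.706]
wrist_force: [0.2, 0.3, 0.5]
width: 0.0705
```

Run:
```python
from h import *
st(); inc([.5112,-.082,.139],Rdown(3.47))
```

```text
t 1.43 grasp [0.4575 0.0309 0.224 ] rpy [-3.1400e+00  5.0000e-04  2.7062e+00] F [0.22 0.32 0.51] w 0.0705 q [-0.06 -0.12  1.57 -0.    1.69 -1.19]
shift/0.1 [-0.963 -0.799  0.852] turn/(pi/2) [-0.001 -0.    -0.486] | mm 151.4 deg 43.8
```

Emit:
{"api": "move_arm", "payload": {"increments": [[[0.75,-0.2,-0.16,0.15,0,0,-0.07],[0.75,-0.4,-0.32,0.3,0,0,-0.14],[0.75,-0.6,-0.48,0.45,0,0,-0.21],[0.75,-0.8,-0.64,0.6,0,0,-0.28],[0.75,-0.963,-0.8,0.75,0,0,-0.35],[0.75,-0.963,-0.8,0.85,0,0,-0.42],[0.75,-0.963,-0.8,0.85,0,0,-0.485],[0.75,-0.963,-0.8,0.85,0,0,-0.485]]]}}

```text
time: 2.1
tool_pos: [0.5103, -0.0781, 0.318]
ee_rot: [3.139, -0.002, -2.81]
wrist_force: [0.7, -0.5, -0.4]
width: 0.0704
```

Run:
```python
from h import *
st(); inc([.5112,-.082,.039],Rdown(3.47))
for n in("side","top"):
    p,d=robot.snapshot(n);
    c=(300,160,130,110) if n=="top" else (250,170,130,110)
    cv2.imwrite(f"pics/{n}1.png",cv2.resize(p[c[1]:c[1]+c[3],c[0]:c[0]+c[2],::-1],None,fx=4,fy=4,interpolation=cv2.INTER_CUBIC))
```

```text
t 2.1 grasp [ 0.5098 -0.0778  0.138 ] rpy [ 3.1391e+00 -2.3000e-03 -2.8095e+00] F [ 0.7  -0.49 -0.41] w 0.0704 q [-0.26  0.05  1.59  0.    1.51 -2.16]
shift/0.1 [ 0.002 -0.043  0.99 ] turn/(pi/2) [ 0.002 -0.001  0.002] | mm 99.1 deg 0.3
```

View pics/side1.png

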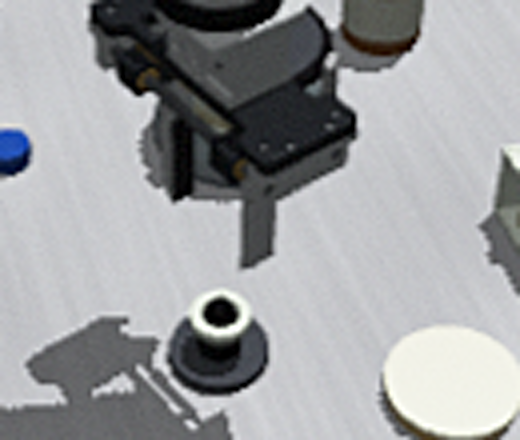

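The gripper hangs above the ring (crop 220,315), clear of everything. I'll lower it, then close.

Emit:
{"api": "move_arm", "payload": {"increments": [[[0.75,0,-0.04,0.2,0,0,0],[0.75,0,-0.04,0.45,0,0,0],[0.75,0,-0.04,0.7,0,0,0],[0.75,0,-0.04,0.9,0,0,0],[0.75,0,-0.04,0.98,0,0,0],[0.75,0,-0.04,0.98,0,0,0]]]}}

```text
time: 2.7
tool_pos: [0.5109, -0.0813, 0.2198]
ee_rot: [3.139, -0.003, -2.811]
wrist_force: [-0.8, 0.3, 0.1]
width: 0.0704
```

Run:
```python
from h import *
st(); inc([.5112,-.082,.039],Rdown(3.47))
```

```text
t 2.7 grasp [ 0.5102 -0.0811  0.0398] rpy [ 3.1391 -0.0032 -2.8113] F [-0.82  0.27  0.06] w 0.0704 q [-0.27  0.13  1.7   0.    1.31 -2.17]
shift/0.1 [-0.001 -0.008  0.008] turn/(pi/2) [ 0.002 -0.002  0.001] | mm 1.1 deg 0.3
```

Emit:
{"api": "move_arm", "payload": {"increments": [[[0.5,0,-0.01,0.01,0,0,0],[0,0,-0.01,0.01,0,0,0],[0,0,-0.01,0.01,0,0,0],[0,0,-0.01,0.01,0,0,0],[0,0,-0.01,0.01,0,0,0],[0,0,-0.01,0.01,0,0,0]]]}}

```text
time: 3.2
tool_pos: [0.5123, -0.083, 0.222]
ee_rot: [-3.141, 0.002, -2.811]
wrist_force: [0.1, 0.9, 3.7]
width: 0.0419
```

Emit:
{"api": "move_arm", "payload": {"increments": [[[0,0,0,-0.2,0,0,0],[0,0,0,-0.5,0,0,0],[0,0,0,-0.8,0,0,0],[0,0,0,-1,0,0,0],[0,0,0,-1,0,0,0]]]}}

```text
time: 3.62
tool_pos: [0.513, -0.0833, 0.3264]
ee_rot: [-3.136, 0.009, -2.811]
wrist_force: [0.0, -0.0, -0.1]
width: 0.0419
```

Run:
```python
from h import *
st(); inc(S+.07*axis(),Rplace()); print(S+.07*axis())
for n in("side","top"):
    p,d=robot.snapshot(n);
    c=(300,160,130,110) if n=="top" else (250,170,130,110)
    cv2.imwrite(f"pics/{n}2.png",cv2.resize(p[c[1]:c[1]+c[3],c[0]:c[0]+c[2],::-1],None,fx=4,fy=4,interpolation=cv2.INTER_CUBIC))
```

```text
t 3.62 grasp [ 0.5149 -0.0838  0.1464] rpy [-3.1356  0.0087 -2.8106] F [ 0.05 -0.05 -0.12] w 0.0419 q [-0.27  0.05  1.57 -0.    1.51 -2.17]
shift/0.1 [-0.521  1.787 -0.294] turn/(pi/2) [-0.004 -0.268  0.001] | mm 188.4 deg 24.1
[0.57489358 0.12704411 0.1916276 ]
```

View pics/side2.png

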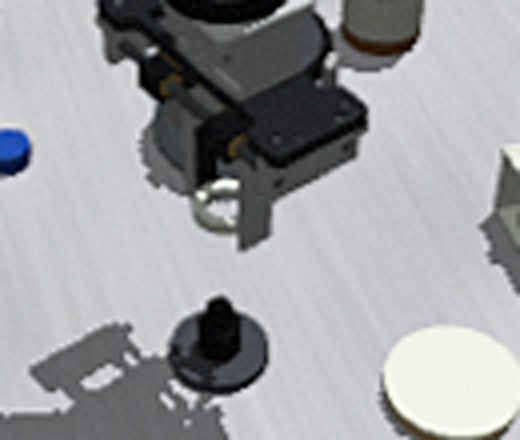

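The ring is held between the pads (crop 220,205) and its post is bare. I'll tilt and carry it towards the nipple.

Emit:
{"api": "move_arm", "payload": {"increments": [[[0,-0.08,0.2,-0.1,0,-0.045,0],[0,-0.16,0.45,-0.25,0,-0.09,0],[0,-0.24,0.7,-0.35,0,-0.135,0],[0,-0.3,0.9,-0.4,0,-0.18,0],[0,-0.3,0.95,-0.4,0,-0.225,0],[0,-0.3,0.95,-0.4,0,-0.268,0],[0,-0.3,0.95,-0.4,0,-0.268,0]]]}}

```text
time: 4.3
tool_pos: [0.5082, 0.0172, 0.3579]
ee_rot: [3.139, 0.418, -2.811]
wrist_force: [-0.3, 0.3, -0.6]
width: 0.0421
```

Run:
```python
from h import *
st(); inc(S+.085*axis(),Rplace()); print(S+.085*axis())
```

```text
t 4.3 grasp [0.5772 0.0413 0.1934] rpy [ 3.1393  0.4183 -2.811 ] F [-0.35  0.32 -0.57] w 0.0421 q [-0.13 -0.12  1.69  0.2   1.2  -2.07]
shift/0.1 [-0.204  0.823 -0.028] turn/(pi/2) [ 0.002 -0.007  0.   ] | mm 84.9 deg 0.7
[0.56897792 0.12501785 0.20526209]
```

Emit:
{"api": "move_arm", "payload": {"increments": [[[0,-0.06,0.25,-0.02,0,-0.007,0],[0,-0.12,0.5,-0.03,0,-0.007,0],[0,-0.18,0.72,-0.03,0,-0.007,0],[0,-0.2,0.82,-0.03,0,-0.007,0],[0,-0.2,0.82,-0.03,0,-0.007,0],[0,-0.2,0.82,-0.03,0,-0.007,0]]]}}

```text
time: 4.8
tool_pos: [0.4988, 0.0996, 0.3703]
ee_rot: [-3.141, 0.429, -2.81]
wrist_force: [0.5, -0.7, -0.5]
width: 0.0423
```

Run:
```python
from h import *
st(); inc(S+.085*axis(),Rplace())
out=[]
for n in("side","top"):
    p,d=robot.snapshot(n);np.savez(f"pics/{n}3.npz",p=p,d=d)
    c=(265,155,60,60) if n=="top" else (275,130,60,60)
    out.append(cv2.resize(p[c[1]:c[1]+c[3],c[0]:c[0]+c[2],::-1],None,fx=6.5,fy=6.5,interpolation=cv2.INTER_CUBIC))
cv2.imwrite("pics/b3.png",np.hstack(out))
```

```text
t 4.8 grasp [0.5696 0.1239 0.2066] rpy [-3.1412  0.429  -2.8096] F [ 0.51 -0.72 -0.48] w 0.0423 q [ 0.05 -0.13  1.68  0.12  1.18 -1.87]
shift/0.1 [0.01  0.013 0.011] turn/(pi/2) [ 0.    -0.001  0.001] | mm 2.0 deg 0.1
```

View pics/b3.png

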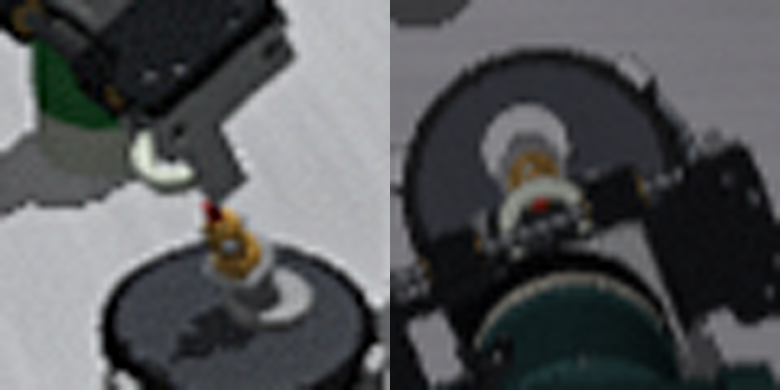

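Both views put the ring above the nipple. In the top view (right half) the red stem at (541,205) sits inside the bore, and the lateral match is good. I'll descend along the axis until the stem is just inside.

Emit:
{"api": "move_arm", "payload": {"increments": [[[0,0.01,0.01,0.1,0,0,0],[0,0.01,0.01,0.2,0,0,0],[0,0.01,0.01,0.3,0,0,0],[0,0.01,0.01,0.36,0,0,0],[0,0.01,0.01,0.36,0,0,0]]]}}

```text
time: 5.32
tool_pos: [0.5119, 0.1051, 0.3354]
ee_rot: [3.14, 0.427, -2.811]
wrist_force: [-0.3, -0.6, 0.2]
width: 0.0416
```

Run:
```python
from h import *
st(); inc(S+.05*axis(),Rplace())
out=[]
for n in("side","top"):
    p,d=robot.snapshot(n);np.savez(f"pics/{n}4.npz",p=p,d=d)
    c=(265,155,50,50) if n=="top" else (285,135,50,50)
    out.append(cv2.resize(p[c[1]:c[1]+c[3],c[0]:c[0]+c[2],::-1],None,fx=8,fy=8,interpolation=cv2.INTER_CUBIC))
    print(n,c,[proj(n,S+s*axis()).round(1) for s in(.005,.04,.05)])
cv2.imwrite("pics/b4.png",np.hstack(out))
```

```text
t 5.32 grasp [0.5823 0.1295 0.1716] rpy [ 3.1401  0.427  -2.8115] F [-0.32 -0.59  0.19] w 0.0416 q [ 0.06 -0.08  1.71  0.12  1.11 -1.87]
shift/0.1 [-0.007  0.004 -0.015] turn/(pi/2) [ 0.001 -0.002  0.   ] | mm 1.7 deg 0.2
side (285, 135, 50, 50) [array([310.7, 168.7]), array([306.9, 161.7]), array([305.8, 159.6])]
top (265, 155, 50, 50) [array([286.8, 181.8]), array([287.4, 185. ]), array([287.6, 185.9])]
```

View pics/b4.png

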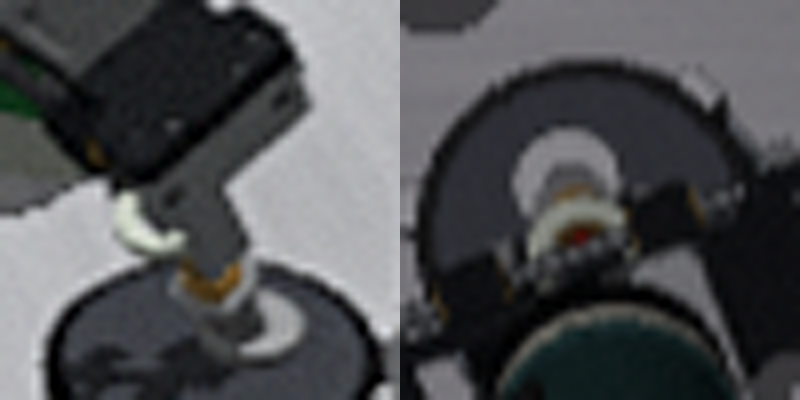

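The stem is inside the bore in the top view at (580,237), with no contact force. I'll go further down.

Emit:
{"api": "move_arm", "payload": {"increments": [[[0,-0.005,0.005,0.08,0,0,0],[0,-0.005,0.005,0.16,0,0,0],[0,-0.005,0.005,0.2,0,0,0],[0,-0.005,0.005,0.2,0,0,0]]]}}

```text
time: 5.75
tool_pos: [0.52, 0.1087, 0.3189]
ee_rot: [3.141, 0.429, -2.811]
wrist_force: [0.0, -1.1, -0.7]
width: 0.0415
```

Emit:
{"api": "move_arm", "payload": {"increments": [[[0,0,0,0.05,0,0,0],[0,0,0,0.1,0,0,0],[0,0,0,0.12,0,0,0],[0,0,0,0.12,0,0,0]]]}}

```text
time: 6.08
tool_pos: [0.5248, 0.1103, 0.3088]
ee_rot: [3.141, 0.431, -2.811]
wrist_force: [-0.1, -0.1, 0.0]
width: 0.0417
```

Run:
```python
from h import *
st(); inc(S+.008*axis(),Rplace());o=robot.get_obs();R=cur()[1];print("F tool",R.inv().apply(o["wrist_force"]).round(2),R.inv().apply(o["wrist_torque"]).round(2))
```

```text
t 6.08 grasp [0.5958 0.1348 0.1452] rpy [ 3.1412  0.4307 -2.8107] F [-0.09 -0.11  0.  ] w 0.0417 q [ 0.07 -0.03  1.72  0.12  1.05 -1.87]
shift/0.1 [ 0.008 -0.004  0.105] turn/(pi/2) [0.001 0.    0.001] | mm 10.6 deg 0.1
F tool [ 0.11 -0.08 -0.05] [-0.01  0.2  -0.01]
```

Emit:
{"api": "move_arm", "payload": {"increments": [[[0,0.005,0,0.03,0,0,0],[0,0.005,0,0.06,0,0,0],[0,0.005,0,0.08,0,0,0],[0,0.005,0,0.08,0,0,0]]]}}

```text
time: 6.42
tool_pos: [0.5275, 0.1112, 0.3016]
ee_rot: [3.141, 0.431, -2.811]
wrist_force: [1.0, 0.1, 0.0]
width: 0.0417
```

Emit:
{"api": "move_arm", "payload": {"increments": [[[0,0,0,0.015,0,0,0],[0,0,0,0.03,0,0,0],[0,0,0,0.03,0,0,0]]]}}

```text
time: 6.67
tool_pos: [0.5289, 0.1116, 0.2996]
ee_rot: [3.142, 0.432, -2.811]
wrist_force: [-0.7, -0.3, -0.7]
width: 0.0422
```

Run:
```python
from h import *
st(); inc(S+.008*axis(),Rplace());o=robot.get_obs();R=cur()[1];print("F tool",R.inv().apply(o["wrist_force"]).round(2),R.inv().apply(o["wrist_torque"]).round(2))
out=[]
for n in("side","top"):
    p,d=robot.snapshot(n);np.savez(f"pics/{n}5.npz",p=p,d=d)
    c=(265,155,50,50) if n=="top" else (285,135,50,50)
    out.append(cv2.resize(p[c[1]:c[1]+c[3],c[0]:c[0]+c[2],::-1],None,fx=8,fy=8,interpolation=cv2.INTER_CUBIC))
cv2.imwrite("pics/b5.png",np.hstack(out))
```

```text
t 6.67 grasp [0.6002 0.1361 0.1362] rpy [ 3.1416  0.4324 -2.8106] F [-0.65 -0.3  -0.68] w 0.0422 q [ 0.07 -0.02  1.72  0.13  1.03 -1.87]
shift/0.1 [ 0.009 -0.003  0.004] turn/(pi/2) [0.    0.002 0.001] | mm 1.0 deg 0.1
F tool [ 0.93 -0.07  0.32] [-0.03  0.16  0.05]
```

View pics/b5.png

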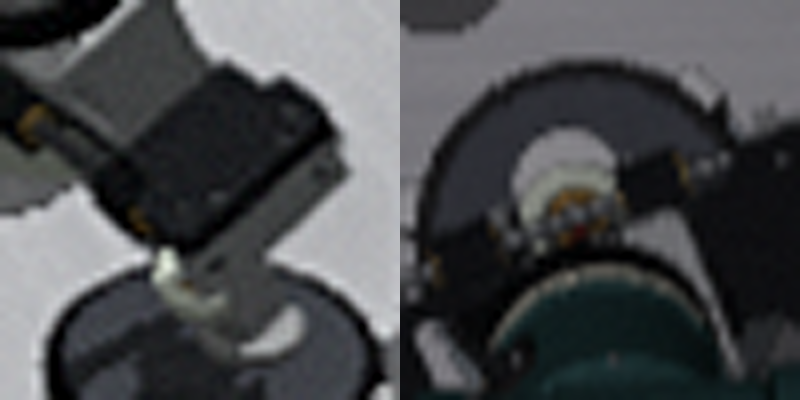

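The ring is around the nipple with no contact yet. I'll lower in small steps until force rises.

Emit:
{"api": "move_arm", "payload": {"increments": [[[0,0.005,0,0.015,0,0,0],[0,0.005,0,0.02,0,0,0],[0,0.005,0,0.02,0,0,0]]]}}

```text
time: 7.02
tool_pos: [0.529, 0.1117, 0.2995]
ee_rot: [-3.141, 0.434, -2.81]
wrist_force: [-7.0, -1.4, 8.7]
width: 0.0418
```

Emit:
{"api": "move_arm", "payload": {"increments": [[[0,0,0,0.015,0,0,0],[0,0,0,0.02,0,0,0],[0,0,0,0.02,0,0,0]]]}}

```text
time: 7.27
tool_pos: [0.5297, 0.1119, 0.2997]
ee_rot: [-3.14, 0.435, -2.81]
wrist_force: [-12.0, -4.1, 15.1]
width: 0.0424
```

Run:
```python
from h import *
st(); inc(S+.005*axis(),Rplace());o=robot.get_obs();R=cur()[1];print("F tool",R.inv().apply(o["wrist_force"]).round(2),R.inv().apply(o["wrist_torque"]).round(2))
```

```text
t 7.27 grasp [0.6015 0.1364 0.1364] rpy [-3.1404  0.4353 -2.8096] F [-12.04  -4.08  15.07] w 0.0424 q [ 0.07 -0.02  1.72  0.13  1.02 -1.87]
shift/0.1 [ 0.017 -0.003  0.03 ] turn/(pi/2) [-0.     0.003  0.001] | mm 3.5 deg 0.3
F tool [  5.17   0.05 -19.03] [-0.38  1.19  0.02]
```

Contact came at grasp s≈8 mm, i.e. ring centre at s≈5 mm, pushing 19 N along the axis, so the ring is on the seat. I'll relax and open.

Emit:
{"api": "move_arm", "payload": {"increments": [[[0,-0.005,0,-0.025,0,0,0],[0,-0.005,0,-0.025,0,0,0],[0.65,-0.005,0,-0.025,0,0,0],[0.65,-0.005,0,-0.025,0,0,0],[0.65,-0.005,0,-0.025,0,0,0],[0.65,-0.005,0,-0.025,0,0,0]]]}}

```text
time: 7.77
tool_pos: [0.5293, 0.1118, 0.2971]
ee_rot: [3.141, 0.431, -2.811]
wrist_force: [-0.3, 0.2, -0.4]
width: 0.0604
```

Emit:
{"api": "move_arm", "payload": {"increments": [[[0.65,0,0,-0.2,0,0,0],[0.65,0,0,-0.5,0,0,0],[0.65,0,0,-0.8,0,0,0],[0.65,0,0,-1,0,0,0],[0.65,0,0,-1,0,0,0]]]}}

```text
time: 8.18
tool_pos: [0.4897, 0.0981, 0.3941]
ee_rot: [-3.139, 0.441, -2.81]
wrist_force: [1.2, -0.2, 0.3]
width: 0.0609
```

Run:
```python
from h import *
st()
out=[]
for n in("side","top"):
    p,d=robot.snapshot(n);np.savez(f"pics/{n}6.npz",p=p,d=d)
    c=(265,155,50,50) if n=="top" else (285,135,50,50)
    out.append(cv2.resize(p[c[1]:c[1]+c[3],c[0]:c[0]+c[2],::-1],None,fx=8,fy=8,interpolation=cv2.INTER_CUBIC))
cv2.imwrite("pics/b6.png",np.hstack(out))
```

```text
t 8.18 grasp [0.5626 0.1227 0.2314] rpy [-3.1389  0.4414 -2.8097] F [ 1.19 -0.23  0.32] w 0.0609 q [ 0.05 -0.17  1.66  0.12  1.22 -1.87]
```

View pics/b6.png

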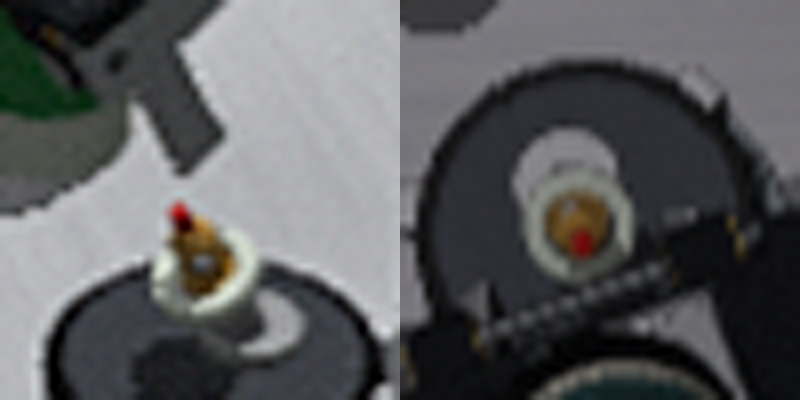

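The ring lies on the seat around the nipple (side crop 205,275; top crop 580,225). I'll use it and the unobstructed stem to refine the nipple axis.

Run:
```python
from h import *
C={}
for n,c0,r0 in(("side",(310,168),(307,162)),("top",(287.5,183),(288,185))):
    z=np.load(f"pics/{n}6.npz");hsv=cv2.cvtColor(z["p"],cv2.COLOR_RGB2HSV).astype(int);h,s,v=[hsv[...,i] for i in range(3)]
    red=((h<6)|(h>174))&(s>130)&(v>60); 
    w=np.where(red,s.astype(float),0); yy,xx=np.mgrid[:400,:640]; w=w*(np.hypot(xx-r0[0],yy-r0[1])<6)
    C[n,"red"]=np.r_[(w*xx).sum(),(w*yy).sum()]/w.sum()
    br=(h>8)&(h<28)&(s>100)&(v>40)
    wt=(s<70)&(v>(120 if n=="top" else 190))&(np.hypot(xx-c0[0],yy-c0[1])<11)
    m=((br&(np.hypot(xx-c0[0],yy-c0[1])<8))|wt).astype(np.uint8)
    o=z["p"][int(c0[1])-14:int(c0[1])+14,int(c0[0])-14:int(c0[0])+14][...,::-1].copy()
    print(n,"red",C[n,"red"]); 
    for y in range(int(c0[1])-11,int(c0[1])+12): print(y,"".join("#" if wt[y,x] else "b" if br[y,x] else "r" if red[y,x] else "." for x in range(int(c0[0])-14,int(c0[0])+15)))
    print(" predicted ring top, ring ctr, stem",[proj(n,S+q*axis()).round(1) for q in(.01,.005,.040)])
    T=[]
    for k in np.linspace(0,2*np.pi,8,endpoint=False):
        y=np.r_[-np.sin(AZ),np.cos(AZ),0];x=np.cross(y,axis());T.append(proj(n,S+.01*axis()+.021*(np.cos(k)*x+np.sin(k)*y)).round(1).tolist())
    T=np.array(T);print(" pred rim top bbox",T.min(0),T.max(0))
print(tri(C["side","red"],C["top","red"]))
```

```text
side red [307.30559541 161.67144907]
157 .............................
158 .............................
159 ...........#.................
160 .........#...#...............
161 ...........r.................
162 ...........rrb..#............
163 .........#...bb..##..........
164 ...........bbbbb.###.........
165 ...........bbbbb..###........
166 ....#....#.bbbbbbb.##..#.....
167 ....###..#..b...bb.##........
168 .........#..b...bb.##........
169 ........#...bbbbbb##.........
170 ............bbbbb###.........
171 .............bb..##..........
172 ...............##............
173 .............................
174 .............................
175 .............................
176 .............................
177 .............................
178 .............................
179 .............................
 predicted ring top, ring ctr, stem [array([310.2, 167.7]), array([310.7, 168.7]), array([306.9, 161.7])]
 pred rim top bbox [303.6 162.1] [316.8 173.4]
top red [287.50340651 185.00681302]
172 .............................
173 ..........#######............
174 .........#########..
[... 223 characters left out ...]
...##.b..bbbb.##........
182 ........##bbbbbbbb.##........
183 ........##bbbbbbbb.##........
184 ........##.bbbrrbb.##........
185 ........##..b.rrb...#........
186 .........##..brrb............
187 ..........#..................
188 ...........##................
189 .............................
190 .............................
191 .............................
192 .............................
193 .............................
194 .............................
 predicted ring top, ring ctr, stem [array([286.9, 182.3]), array([286.8, 181.8]), array([287.4, 185. ])]
 pred rim top bbox [280.1 175.7] [293.7 188.7]
(array([0.58722093, 0.13066134, 0.16452616]), np.float64(0.0012629667080643436))
```

The predicted ring rim and stem match the pixels within about 0.5 px, so I'm keeping the axis model. Now the coupler.

Run:
```python
from h import *
st(); inc([.5105,-.2482,.16],Rdown(2.766)); inc([.5105,.03,.2],Rdown(2.766));
```

```text
t 8.28 grasp [0.5612 0.1227 0.2255] rpy [-3.1414  0.433  -2.8106] F [-0.17  0.2  -0.4 ] w 0.061 q [ 0.05 -0.16  1.67  0.12  1.22 -1.87]
shift/0.1 [ 1.049 -3.343  0.054] turn/(pi/2) [0.097 0.264 0.443] | mm 350.4 deg 47.2
shift/0.1 [ 0.061 -0.712  0.07 ] turn/(pi/2) [0.097 0.264 0.443] | mm 71.8 deg 47.2
```

Emit:
{"api": "move_arm", "payload": {"increments": [[[0.75,0.01,-0.1,0.0,0.015,0.04,0.066],[0.75,0.02,-0.2,0.0,0.029,0.079,0.133],[0.75,0.03,-0.35,0.02,0.044,0.12,0.2],[0.75,0.04,-0.5,0.04,0.058,0.158,0.266],[0.75,0.05,-0.65,0.06,0.073,0.2,0.332],[0.75,0.06,-0.71,0.07,0.087,0.238,0.4],[0.75,0.06,-0.71,0.07,0.097,0.264,0.443],[0.75,0.06,-0.71,0.07,0.097,0.264,0.443]]]}}

```text
time: 8.95
tool_pos: [0.5113, 0.0299, 0.3762]
ee_rot: [-3.139, -0.008, 2.764]
wrist_force: [-1.4, 0.3, 0.1]
width: 0.0707
```

Run:
```python
from h import *
st(); inc([.5105,-.2482,.16],Rdown(2.766))
```

```text
t 8.95 grasp [0.5098 0.03   0.1962] rpy [-3.1391 -0.0081  2.7639] F [-1.38  0.3   0.05] w 0.0707 q [-0.05  0.01  1.5   0.    1.63 -1.25]
shift/0.1 [-1.021 -2.587  0.36 ] turn/(pi/2) [-0.002 -0.005 -0.001] | mm 280.4 deg 0.5
```

Emit:
{"api": "move_arm", "payload": {"increments": [[[0.75,-0.13,-0.33,0,0,0,0],[0.75,-0.26,-0.66,0,0,0,0],[0.75,-0.35,-0.87,0,0,0,0]]]}}

```text
time: 9.2
tool_pos: [0.5111, -0.065, 0.3777]
ee_rot: [-3.14, -0.003, 2.768]
wrist_force: [0.7, -0.1, 0.2]
width: 0.0705
```

Emit:
{"api": "move_arm", "payload": {"increments": [[[0.75,-0.13,-0.33,0,0,0,0],[0.75,-0.26,-0.66,0,0,0,0],[0.75,-0.35,-0.87,0,0,0,0]]]}}

```text
time: 9.45
tool_pos: [0.5115, -0.1596, 0.3777]
ee_rot: [-3.141, -0.003, 2.767]
wrist_force: [0.0, 0.2, 0.3]
width: 0.0704
```

Emit:
{"api": "move_arm", "payload": {"increments": [[[0.75,-0.12,-0.3,0.1,0,-0.003,0],[0.75,-0.25,-0.6,0.2,0,-0.003,0],[0.75,-0.32,-0.83,0.3,0,-0.003,0],[0.75,-0.32,-0.83,0.35,0,-0.003,0],[0.75,-0.32,-0.83,0.35,0,-0.003,0]]]}}

```text
time: 9.87
tool_pos: [0.5105, -0.2468, 0.341]
ee_rot: [3.14, -0.002, 2.765]
wrist_force: [-0.4, 1.2, -0.2]
width: 0.0704
```

Run:
```python
from h import *
st(); inc([.5105,-.2482,.056],Rdown(2.766))
out=[]
for n in("side","top"):
    p,d=robot.snapshot(n);np.savez(f"pics/{n}7.npz",p=p,d=d)
    c=(365,160,100,100) if n=="top" else (275,230,100,100)
    out.append(cv2.resize(p[c[1]:c[1]+c[3],c[0]:c[0]+c[2],::-1],None,fx=4,fy=4,interpolation=cv2.INTER_CUBIC))
cv2.imwrite("pics/b7.png",np.hstack(out))
```

```text
t 9.87 grasp [ 0.5103 -0.2463  0.161 ] rpy [ 3.1399e+00 -2.0000e-03  2.7652e+00] F [-0.37  1.22 -0.24] w 0.0704 q [-0.55  0.15  1.43  0.    1.57 -1.74]
shift/0.1 [-0.007 -0.015  1.05 ] turn/(pi/2) [ 0.001 -0.001 -0.001] | mm 105.0 deg 0.2
```

View pics/b7.png

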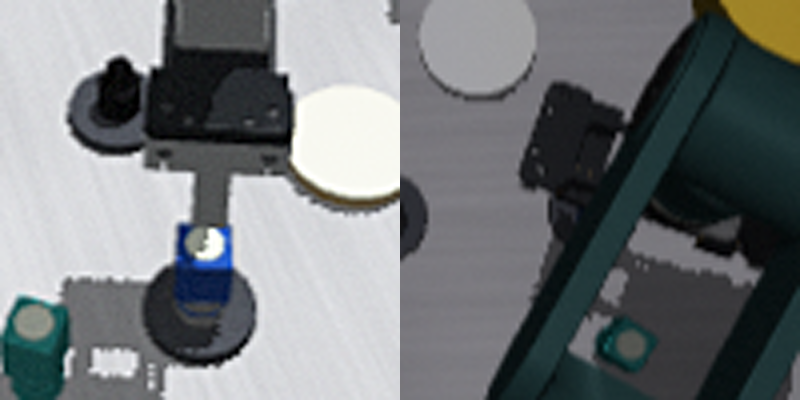

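Run:
```python
from h import *
z=np.load("pics/side7.npz");a=np.load("pics/top7.npz")
for n,q in(("side",z),("top",a)):
    cl=cloud(n,q["d"],np.ones((400,640),bool))
    # bin footprint
    b=np.r_[onz("top",(468,150),.151)[:2]];
    k=cl[(np.hypot(*(cl[:,:2]-b).T)<.12)&(cl[:,2]>.16)]
    print(n,b,len(k),(k[:,2].min(),k[:,2].max()) if len(k) else "")
p=z["p"];cv2.imwrite("pics/s7.png",p[:,:,::-1])
```

```text
side [ 0.67214053 -0.3862545 ] 0 
top [ 0.67214053 -0.3862545 ] 0
```

View pics/s7.png

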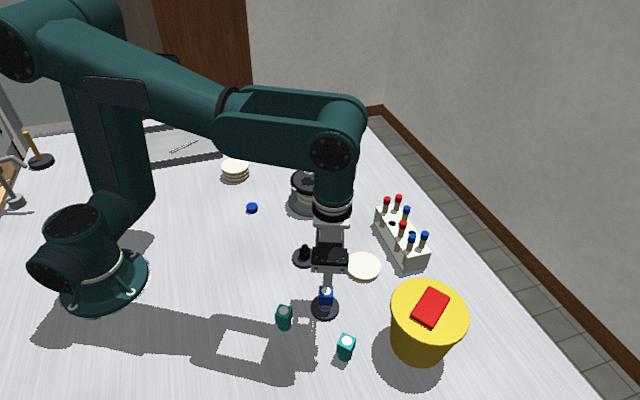

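The arm is well clear of the bin and the gripper is straight over the blue coupler (325,295). I'll descend and grip.

Emit:
{"api": "move_arm", "payload": {"increments": [[[0.75,0,-0.015,0.2,0,0,0],[0.75,0,-0.015,0.45,0,0,0],[0.75,0,-0.015,0.7,0,0,0],[0.75,0,-0.015,0.9,0,0,0],[0.75,0,-0.015,1,0,0,0],[0.75,0,-0.015,1,0,0,0]]]}}

```text
time: 10.47
tool_pos: [0.5104, -0.2461, 0.2425]
ee_rot: [3.14, -0.001, 2.768]
wrist_force: [-0.2, 0.7, -0.8]
width: 0.0707
```

Run:
```python
from h import *
st(); inc([.5105,-.2482,.056],Rdown(2.766))
```

```text
t 10.47 grasp [ 0.5103 -0.2458  0.0625] rpy [ 3.1405e+00 -9.0000e-04  2.7680e+00] F [-0.17  0.74 -0.79] w 0.0707 q [-0.55  0.21  1.56  0.    1.37 -1.75]
shift/0.1 [-0.009 -0.02   0.065] turn/(pi/2) [ 0.001 -0.001  0.001] | mm 6.8 deg 0.1
```

Emit:
{"api": "move_arm", "payload": {"increments": [[[0.75,-0.01,-0.02,0.06,0,0,0],[0.75,-0.01,-0.02,0.06,0,0,0],[0.75,-0.01,-0.02,0.06,0,0,0],[0,-0.01,-0.02,0.06,0,0,0],[0,-0.01,-0.02,0.06,0,0,0],[0,-0.01,-0.02,0.06,0,0,0],[0,-0.01,-0.02,0.06,0,0,0],[0,-0.01,-0.02,0.06,0,0,0]]]}}

```text
time: 11.13
tool_pos: [0.511, -0.2501, 0.2391]
ee_rot: [-3.142, 0.004, 2.766]
wrist_force: [-0.1, -0.3, 0.1]
width: 0.0405
```

Run:
```python
from h import *
st(); inc([.5105,-.2482,.056],Rdown(2.766))
o=robot.get_obs();R=cur()[1];print("F tool",R.inv().apply(o["wrist_force"]).round(2),R.inv().apply(o["wrist_torque"]).round(2))
```

```text
t 11.13 grasp [ 0.5116 -0.2504  0.0591] rpy [-3.1416  0.0041  2.7655] F [-0.07 -0.26  0.07] w 0.0405 q [-0.56  0.22  1.56  0.    1.36 -1.75]
shift/0.1 [0.011 0.016 0.031] turn/(pi/2) [-0.     0.003 -0.   ] | mm 3.7 deg 0.2
F tool [-0.03 -0.27 -0.07] [-0.    0.02 -0.04]
```

Emit:
{"api": "move_arm", "payload": {"increments": [[[0,0.01,0.015,0.03,0,0,0],[0,0.01,0.015,0.03,0,0,0],[0,0.01,0.015,0.03,0,0,0],[0,0.01,0.015,0.03,0,0,0]]]}}

```text
time: 11.47
tool_pos: [0.5107, -0.2483, 0.236]
ee_rot: [-3.141, 0.004, 2.766]
wrist_force: [0.7, -0.6, 0.3]
width: 0.0324
```

Run:
```python
from h import *
st(); inc([.5105,-.2482,.056],Rdown(2.766))
o=robot.get_obs();R=cur()[1];print("F tool",R.inv().apply(o["wrist_force"]).round(2),R.inv().apply(o["wrist_torque"]).round(2))
```

```text
t 11.47 grasp [ 0.5113 -0.2486  0.056 ] rpy [-3.1415  0.0041  2.7656] F [ 0.68 -0.56  0.28] w 0.0324 q [-0.55  0.22  1.57  0.    1.35 -1.75]
shift/0.1 [ 0.002  0.001 -0.   ] turn/(pi/2) [-0.     0.003 -0.   ] | mm 0.2 deg 0.2
F tool [-0.84 -0.27 -0.28] [ 0.08 -0.13 -0.04]
```

Gripped at exactly the grip centre (width 32.4 mm). Now lift.

Emit:
{"api": "move_arm", "payload": {"increments": [[[0,0,0,0,0,0,0],[0,0,0,-0.15,0,0,0],[0,0,0,-0.4,0,0,0],[0,0,0,-0.7,0,0,0],[0,0,0,-0.95,0,0,0],[0,0,0,-1,0,0,0],[0,0,0,-1,0,0,0]]]}}

```text
time: 12.05
tool_pos: [0.5105, -0.2483, 0.3378]
ee_rot: [-3.141, 0.008, 2.766]
wrist_force: [-0.1, -0.7, -0.4]
width: 0.0318
```

Run:
```python
from h import *
st(); inc([.5105,.03,.24],Rdown(2.766)); inc(S+.13*axis(),Rplace())
p,d=robot.snapshot("side")
cv2.imwrite("pics/s8.png",cv2.resize(p[180:330,240:400,::-1],None,fx=3.5,fy=3.5,interpolation=cv2.INTER_CUBIC))
```

```text
t 12.05 grasp [ 0.5118 -0.2489  0.1578] rpy [-3.1411  0.0077  2.7657] F [-0.15 -0.74 -0.41] w 0.0318 q [-0.55  0.15  1.44  0.    1.55 -1.75]
shift/0.1 [ 1.016  2.588 -0.831] turn/(pi/2) [-0.     0.005 -0.   ] | mm 290.1 deg 0.4
shift/0.1 [ 1.535  3.078 -0.733] turn/(pi/2) [-0.099 -0.258 -0.442] | mm 351.7 deg 46.9
```

View pics/s8.png

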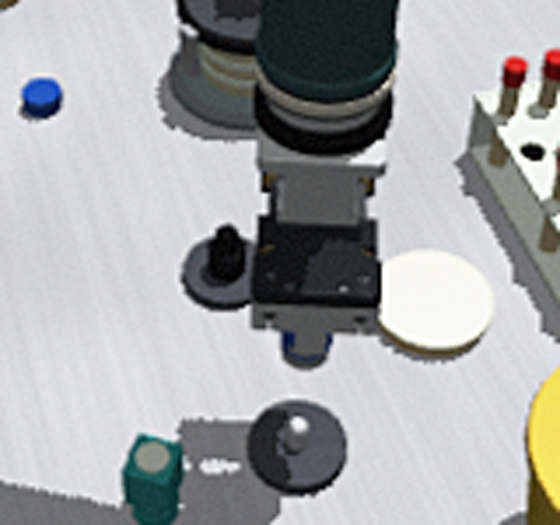

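The coupler is held (crop 305,345) and its post is bare. Now I'll carry it towards the jar.

Emit:
{"api": "move_arm", "payload": {"increments": [[[0,0.08,0.2,-0.1,0,0,0],[0,0.2,0.5,-0.2,0,0,0],[0,0.3,0.8,-0.28,0,0,0],[0,0.34,0.86,-0.28,0,0,0]]]}}

```text
time: 12.43
tool_pos: [0.5101, -0.1522, 0.3626]
ee_rot: [3.139, 0.001, 2.769]
wrist_force: [0.2, 0.1, -1.4]
width: 0.0318
```

Emit:
{"api": "move_arm", "payload": {"increments": [[[0,0.1,0.3,-0.1,0,0,0],[0,0.22,0.6,-0.2,0,0,0],[0,0.34,0.86,-0.28,0,0,0]]]}}

```text
time: 12.68
tool_pos: [0.5097, -0.0619, 0.3889]
ee_rot: [-3.141, -0.001, 2.765]
wrist_force: [-0.6, 0.2, -1.2]
width: 0.0321
```

Emit:
{"api": "move_arm", "payload": {"increments": [[[0,0.1,0.3,-0.1,0,0,0],[0,0.22,0.6,-0.2,0,0,0],[0,0.34,0.86,-0.28,0,0,0],[0,0.34,0.86,-0.28,0,0,0]]]}}

```text
time: 13.02
tool_pos: [0.5095, 0.0332, 0.4188]
ee_rot: [3.14, 0.002, 2.771]
wrist_force: [0.0, 0.6, 0.3]
width: 0.032
```

Run:
```python
from h import *
st(); inc(S+.12*axis(),Rplace())
```

```text
t 13.02 grasp [0.5099 0.0334 0.2388] rpy [3.1396e+00 1.5000e-03 2.7714e+00] F [0.01 0.62 0.27] w 0.032 q [-0.05 -0.    1.44  0.    1.71 -1.25]
shift/0.1 [0.464 0.493 0.181] turn/(pi/2) [-0.095 -0.261 -0.439] | mm 70.1 deg 46.7
```

Emit:
{"api": "move_arm", "payload": {"increments": [[[0,0.05,0.06,0.0,-0.014,-0.038,-0.063],[0,0.12,0.14,0.0,-0.027,-0.075,-0.125],[0,0.2,0.22,0.04,-0.041,-0.112,-0.188],[0,0.28,0.3,0.08,-0.054,-0.149,-0.251],[0,0.36,0.38,0.12,-0.068,-0.186,-0.314],[0,0.43,0.46,0.16,-0.081,-0.224,-0.376],[0,0.464,0.493,0.18,-0.095,-0.261,-0.439],[0,0.464,0.493,0.18,-0.095,-0.261,-0.439]]]}}

```text
time: 13.68
tool_pos: [0.4837, 0.092, 0.3975]
ee_rot: [-3.139, 0.425, -2.815]
wrist_force: [-1.0, -0.5, -0.3]
width: 0.0319
```

Run:
```python
from h import *
st(); inc(S+.12*axis(),Rplace()); inc(S+.10*axis(),Rplace())
```

```text
t 13.68 grasp [0.5542 0.1155 0.2336] rpy [-3.1395  0.4253 -2.8146] F [-0.96 -0.52 -0.25] w 0.0319 q [ 0.04 -0.18  1.67  0.12  1.25 -1.88]
shift/0.1 [-0.028  0.036 -0.022] turn/(pi/2) [-0.002 -0.003 -0.002] | mm 5.1000000000000005 deg 0.4
shift/0.1 [-0.029  0.036  0.178] turn/(pi/2) [-0.002 -0.003 -0.002] | mm 18.4 deg 0.4
```

Emit:
{"api": "move_arm", "payload": {"increments": [[[0,-0.028,0.036,0,-0.002,-0.003,-0.002],[0,-0.028,0.036,0.1,-0.002,-0.003,-0.002],[0,-0.028,0.036,0.17,-0.002,-0.003,-0.002],[0,-0.028,0.036,0.17,-0.002,-0.003,-0.002],[0,-0.028,0.036,0.17,-0.002,-0.003,-0.002]]]}}

```text
time: 14.1
tool_pos: [0.4932, 0.0986, 0.3856]
ee_rot: [-3.141, 0.432, -2.813]
wrist_force: [1.4, -0.3, -0.2]
width: 0.0321
```

Run:
```python
from h import *
st(); inc(S+.10*axis(),Rplace());
out=[]
p_,R_=cur();zt=R_.as_matrix()[:,2]
for n in("side","top"):
    p,d=robot.snapshot(n);np.savez(f"pics/{n}9.npz",p=p,d=d)
    c=(265,155,50,50) if n=="top" else (275,130,50,50)
    out.append(cv2.resize(p[c[1]:c[1]+c[3],c[0]:c[0]+c[2],::-1],None,fx=8,fy=8,interpolation=cv2.INTER_CUBIC))
    M=p_+.224*zt; print(n,"mouth pred crop px",((proj(n,M)-c[:2]+.5)*8).round(0),"stem top",((proj(n,S+.04*axis())-c[:2]+.5)*8).round(0))
cv2.imwrite("pics/b9.png",np.hstack(out))
```

```text
t 14.1 grasp [0.5646 0.1227 0.2221] rpy [-3.1409  0.4319 -2.8135] F [ 1.36 -0.26 -0.16] w 0.0321 q [ 0.05 -0.15  1.67  0.12  1.21 -1.87]
shift/0.1 [0.022 0.005 0.023] turn/(pi/2) [-0.001  0.001 -0.001] | mm 3.2 deg 0.2
side mouth pred crop px [249. 223.] stem top [259. 258.]
top mouth pred crop px [185. 250.] stem top [183. 244.]
```

View pics/b9.png

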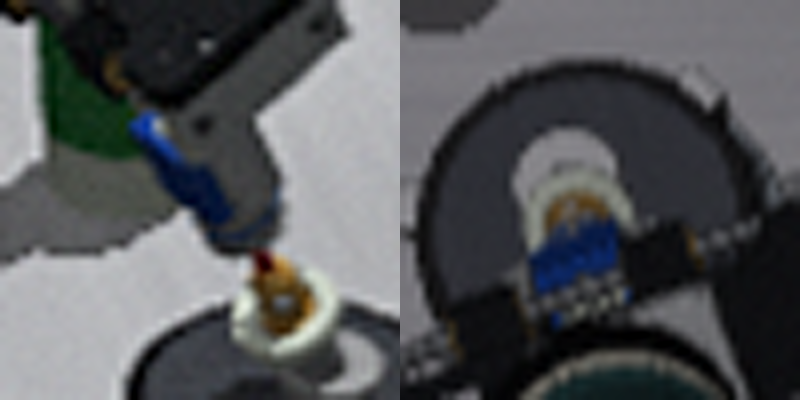

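The coupler's mouth is right above the stem (side crop 262,262), with ring and nipple aligned in both views. I'll descend to the cone with a small correction.

Emit:
{"api": "move_arm", "payload": {"increments": [[[0,0.02,0.005,0.0,0,0,0],[0,0.02,0.005,0.06,0,0,0],[0,0.02,0.005,0.12,0,0,0],[0,0.02,0.005,0.18,0,0,0],[0,0.02,0.005,0.2,0,0,0],[0,0.02,0.005,0.2,0,0,0]]]}}

```text
time: 14.7
tool_pos: [0.4989, 0.1014, 0.3667]
ee_rot: [-3.141, 0.433, -2.813]
wrist_force: [1.0, -0.2, -1.4]
width: 0.0318
```

```bash
cat >> h.py <<'E'
def tf():
    o=robot.get_obs();p,R=cur();print("F tool",R.inv().apply(o["wrist_force"]).round(2),"T",R.inv().apply(o["wrist_torque"]).round(2))
    e=p+.224*R.as_matrix()[:,2]-S;e=Rplace().inv().apply(e);print("mouth in nipple frame (x,y tool-like, s) mm",(e*[1,1,-1]*1e3).round(2),"tilt",np.degrees((Rplace().inv()*R).magnitude()).round(2))
E
python3 - <<'E'
from h import *
st(); tf()
E
```

```text
t 14.7 grasp [0.5704 0.1257 0.2033] rpy [-3.1409  0.4328 -2.8126] F [ 1.   -0.15 -1.42] w 0.0318 q [ 0.06 -0.13  1.69  0.12  1.17 -1.87]
F tool [-0.22 -0.46  1.67] T [-0.03  0.26  0.02]
mouth in nipple frame (x,y tool-like, s) mm [-0.72  0.09 38.56] tilt 0.18
```

Emit:
{"api": "move_arm", "payload": {"increments": [[[0,0.005,0,0.03,0,0,0],[0,0.007,0,0.06,0,0,0],[0,0.007,0,0.08,0,0,0],[0,0.007,0,0.08,0,0,0]]]}}

```text
time: 15.03
tool_pos: [0.5015, 0.1022, 0.3599]
ee_rot: [-3.14, 0.434, -2.813]
wrist_force: [-0.8, -0.2, -0.8]
width: 0.0321
```

Run:
```python
from h import *
st(); tf()
```

```text
t 15.03 grasp [0.5732 0.1265 0.1966] rpy [-3.1404  0.4342 -2.8125] F [-0.8  -0.21 -0.8 ] w 0.0321 q [ 0.06 -0.12  1.69  0.12  1.15 -1.87]
F tool [1.09 0.06 0.38] T [-0.11  0.26  0.02]
mouth in nipple frame (x,y tool-like, s) mm [-0.7  -0.07 31.29] tilt 0.26
```

Emit:
{"api": "move_arm", "payload": {"increments": [[[0,0.003,0,0.03,0,0,0],[0,0.003,0,0.05,0,0,0],[0,0.003,0,0.05,0,0,0]]]}}

```text
time: 15.28
tool_pos: [0.5034, 0.1028, 0.3556]
ee_rot: [-3.14, 0.435, -2.813]
wrist_force: [0.9, 0.4, -1.1]
width: 0.0319
```

Run:
```python
from h import *
st(); tf()
```

```text
t 15.28 grasp [0.5753 0.1272 0.1923] rpy [-3.1404  0.4353 -2.8125] F [ 0.89  0.42 -1.09] w 0.0319 q [ 0.06 -0.12  1.7   0.12  1.14 -1.87]
F tool [-0.43  0.11  1.39] T [-0.04  0.17  0.01]
mouth in nipple frame (x,y tool-like, s) mm [-0.9  -0.08 26.47] tilt 0.32
```

Past the cone without contact. Now I'll press through the catch.

Emit:
{"api": "move_arm", "payload": {"increments": [[[0,0.005,0,0.03,0,0,0],[0,0.005,0,0.06,0,0,0],[0,0.005,0,0.09,0,0,0],[0,0.005,0,0.11,0,0,0],[0,0.005,0,0.11,0,0,0]]]}}

```text
time: 15.7
tool_pos: [0.5078, 0.1044, 0.346]
ee_rot: [-3.14, 0.438, -2.813]
wrist_force: [5.0, 1.6, -2.5]
width: 0.0319
```

Run:
```python
from h import *
st(); tf()
```

```text
t 15.7 grasp [0.5802 0.1288 0.183 ] rpy [-3.1402  0.4384 -2.8126] F [ 5.    1.63 -2.46] w 0.0319 q [ 0.06 -0.1   1.7   0.12  1.12 -1.87]
F tool [-3.71 -0.07  4.46] T [-0.1 -0.6  0. ]
mouth in nipple frame (x,y tool-like, s) mm [-1.83 -0.1  15.81] tilt 0.49
```

It has snapped past the catch (mouth s≈15.8 mm). There is a slight side load in tool -x, so I'll ease it while pressing home.

Emit:
{"api": "move_arm", "payload": {"increments": [[[0,-0.01,0,0.03,0,0,0],[0,-0.012,0,0.05,0,0,0],[0,-0.012,0,0.07,0,0,0],[0,-0.012,0,0.07,0,0,0]]]}}

```text
time: 16.03
tool_pos: [0.5108, 0.1054, 0.3412]
ee_rot: [-3.14, 0.435, -2.812]
wrist_force: [-6.5, 0.0, 8.6]
width: 0.0316
```

Run:
```python
from h import *
st(); tf()
```

```text
t 16.03 grasp [0.5827 0.1297 0.178 ] rpy [-3.1398  0.435  -2.8118] F [-6.52  0.    8.56] w 0.0316 q [ 0.06 -0.09  1.7   0.12  1.11 -1.87]
F tool [  1.99   2.1  -10.37] T [-0.34  0.78  0.  ]
mouth in nipple frame (x,y tool-like, s) mm [-1.99 -0.13 10.2 ] tilt 0.31
```

Emit:
{"api": "move_arm", "payload": {"increments": [[[0,0,0,0.015,0,0,0],[0,0,0,0.03,0,0,0],[0,0,0,0.03,0,0,0],[0,0,0,0.03,0,0,0]]]}}

```text
time: 16.37
tool_pos: [0.5113, 0.1055, 0.3411]
ee_rot: [-3.139, 0.436, -2.811]
wrist_force: [-15.9, -4.3, 17.8]
width: 0.0316
```

Run:
```python
from h import *
st(); tf()
out=[]
for n in("side","top"):
    p,d=robot.snapshot(n);np.savez(f"pics/{n}10.npz",p=p,d=d)
    c=(265,155,50,50) if n=="top" else (285,135,50,50)
    out.append(cv2.resize(p[c[1]:c[1]+c[3],c[0]:c[0]+c[2],::-1],None,fx=8,fy=8,interpolation=cv2.INTER_CUBIC))
cv2.imwrite("pics/b10.png",np.hstack(out))
```

```text
t 16.37 grasp [0.5833 0.1297 0.1779] rpy [-3.1386  0.4356 -2.8109] F [-15.93  -4.28  17.78] w 0.0316 q [ 0.06 -0.09  1.7   0.12  1.11 -1.87]
F tool [  7.41   1.06 -23.07] T [-0.5   1.71 -0.04]
mouth in nipple frame (x,y tool-like, s) mm [-2.52 -0.34  9.83] tilt 0.36
```

View pics/b10.png

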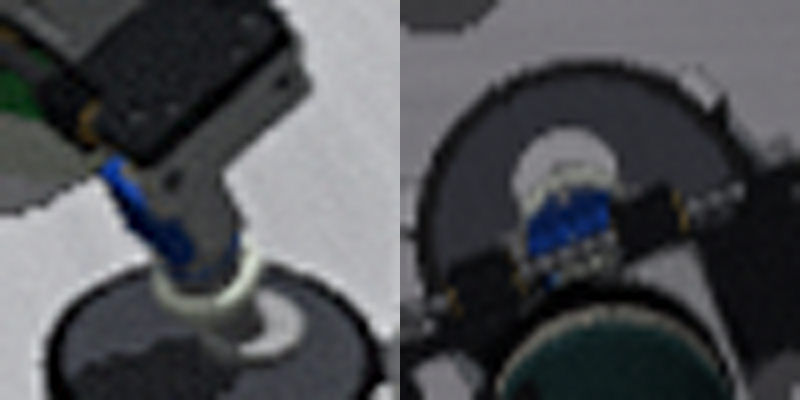

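Force jumped from 10 to 23 N over only 0.4 mm of travel at s≈9.8 mm. That is hard contact on the ring, so the coupler is home with no slip in the grip. I'll trim the side load and let it settle.

Emit:
{"api": "move_arm", "payload": {"increments": [[[0,0.01,0,-0.005,0,0,0],[0,0.01,0,-0.005,0,0,0],[0,0.01,0,-0.005,0,0,0],[0,0.01,0,-0.005,0,0,0],[0,0.01,0,-0.005,0,0,0],[0,0.01,0,-0.005,0,0,0]]]}}

```text
time: 16.97
tool_pos: [0.5108, 0.1053, 0.3409]
ee_rot: [-3.139, 0.438, -2.811]
wrist_force: [-11.6, -2.1, 16.4]
width: 0.032
```

Run:
```python
from h import *
st(); tf()
p,d=robot.snapshot("side");st();tf()
cv2.imwrite("pics/s11.png",p[:,:,::-1])
```

```text
t 16.97 grasp [0.5831 0.1296 0.1778] rpy [-3.1388  0.4378 -2.8113] F [-11.59  -2.11  16.42] w 0.032 q [ 0.06 -0.09  1.7   0.12  1.11 -1.87]
F tool [  3.59   1.71 -19.81] T [-0.44  1.13 -0.03]
mouth in nipple frame (x,y tool-like, s) mm [-2.45 -0.36  9.87] tilt 0.48
t 17.02 grasp [0.5832 0.1296 0.1779] rpy [-3.1388  0.4379 -2.8112] F [-11.11  -3.38  15.38] w 0.0322 q [ 0.06 -0.09  1.7   0.12  1.11 -1.87]
F tool [  3.99   0.35 -18.85] T [-0.45  1.11 -0.05]
mouth in nipple frame (x,y tool-like, s) mm [-2.49 -0.34  9.9 ] tilt 0.48
```

View pics/s11.png

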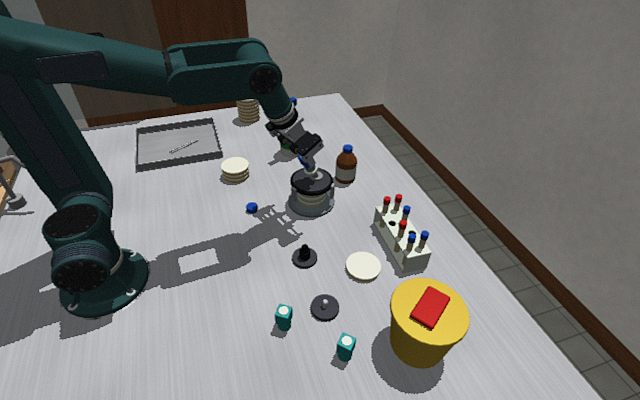

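Everything else is undisturbed in the side view, and the push is steady at about 19 N. Handing in.

Run:
```python
from h import *
robot.close_job(); st(); tf()
```

```text
the job is handed in; nothing more can be done
the job is handed in; nothing more can be done
```

I set the ring on the nipple's seat and let it go. I then snapped the blue coupler on over it, pressed it home, and handed the job in at 17.0 s, still gripping and pushing. The hand-in reported no verdict.

**Ring:** it met the seat where expected, and both views showed it lying around the nipple after I let go. Its predicted outline matched the picture to about half a pixel.

**Coupler:** just before hand-in its mouth was 9.9 mm above the seat along the axis; 10 mm is fully home. The push was steady at about 19–20 N. Force had jumped from 10 to 23 N over 0.4 mm of travel, so it bears hard on the ring. The grip opening was 32 mm, with no sign of slip.

**Other objects:** the last side view showed the other objects where they had been. I compared this by eye, not by measurement.

**Checks that disagreed or were missing:**
- The mouth read about 2.5 mm to one side of my estimated nipple axis, with about 4 N of side load. The lip leaves only about 1 mm of play there, so I put this down to camera and grasp error, not a real offset.
- The tool was within 0.5° of my estimated nipple axis, but that estimate could itself be off by about 0.04 rad.
- I could not read the valve stem's travel, so I inferred it from how far down the coupler was. The reading after hand-in was refused.

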